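# Shut the drinks crock's loose tap and set the drip bowl under it

## Task

The tap on the drinks crock has worked loose: its plug has ridden up and the lever hangs open. Turn the lever square across the spout, to either side, pressing the plug firmly down into its tapered seat as you turn, until its shoulder is all but on the rim below and the lever stays put when you let go. Also bring the little bowl, without tipping it, to stand centred under the spout for the last drips, and leave the mug beside the tap where it is.

Things in the scene. Friction and masses are not known exactly. Their poses are not given: they have to be found in the camera images.
- tap_grip (a point): tap handle: point on the plug's axis at the middle of an upright bar 56 mm long, 14 thick, 30 high, on a round shoulder 58 mm across. The point lies 13 mm above the shoulder's top face, 15 below the bar's top. z = plug's axis, up, leaning 30 degrees from vertical toward the spout; -x = along the bar to the ball end. Fingers can stand astride the bar, tips on the shoulder.
- lever_ball (a point): centre of the 25 mm ball at the end of the lever, 74 mm out from the plug's axis on the -x side of tap_grip and 8 mm above it along the axis
- lever (a joint): turn of the plug, rad, counter-clockwise positive seen from above: 0 = the ball points down along the barrel to the spout (open), 1.57 or -1.57 = square across it (shut; + has the ball on the robot's right, - on its left); stops at 1.75 both ways. The axis leans, so a loose lever falls back toward 0 by its own weight (0.025 N m).
- plug_sink (a joint): how far the plug is pressed in, m: 0 = shoulder 10 mm above the tap body's rim, 0.010 = on the rim. Stiff (6 N) for 4 mm, then it wedges: 20 N without turning brings it only to about 0.0075, but 10 to 18 N while it turns slowly (0.3 rad/s) takes it to 0.009 to 0.010, where it stays and holds the lever. It is fast at 0.0085 or more. Turning it there takes 0.3 N m.
- spout_mouth (a point): centre of the downward opening (21 mm across) at the end of the tap's spout, 73 mm above the worktop; the bowl passes under it. The tap juts from a white lidded crock (160 mm across, on a wooden stand, 311 mm high, fixed); the crock's centre is 0.20 m behind the mouth, in the upright plane through the mouth and the plug's axis.
- drip_bowl: small round white bowl, loose, 0.14 kg: 100 mm across the rim, 46 mm high, foot 60 mm across, wall about 4 mm at the rim. Origin at the centre of its underside, z up.
- mug: small green mug, 65 mm wide, 94 mm with its handle, 52 mm high, standing to the robot's left of the tap, about 0.12 m from the spout's plane. Origin under its middle.
Things that resemble listed ones, but are neither listed nor needed, are in the scene too. Of the things like the drip_bowl, leave any that is red; of the rest the smaller one is meant.

How it is judged:
By the outcome, as a careful person would: the job done as asked, in the order asked, and still so for the second after the job is handed in, with the robot touching nothing.
It also fails if it takes over 64 s, if anything falls off the work surface, if the arm or the gripper's body presses on something with over 40 N, if the wrist force passes 120 N, or if a joint passes its speed limit or range.

## Robot

A 6-joint arm with a two-finger parallel gripper is mounted at the origin on a cart in front of the work surface, level with it; the furniture and walls round the work are solid. World frame = base frame: x ahead of the robot, y to its left, z up, the work surface at z = 0. Lengths are in m, angles in degrees, forces in N, time in s.
With the tool pointing down it reaches from about 0.325 to 0.775 m from the base axis. Payload 5.5 kg.
Tool frame: the origin (TCP) lies at the centre of the arm's flange, where the gripper is bolted on; the fingertips stand 182 mm ahead of it and the grasp point (between the pads) lies 163 mm ahead of it; z points along the fingers, y is the direction in which the jaws open and shut (so a half turn about z gives the same grasp; the last joint's range is limited). The gripper opens to 88 mm and grips with 3 to 60 N. Pads are 20 mm wide; open, the fingers measure 115 mm over their backs; the gripper's body (75 mm by 178 mm) begins 61 mm behind the grasp point.
Start: joints at [65.793, 5.22, 70.514, -0, 104.267, -3.249], TCP at [0.215, 0.56, 0.405] pointing down, gripper open.
Joint ranges: [-164.24, 164.24], [-49.07, 125.15], [9.68, 141.18], [-86.29, 266.29], [3.28, 154.24], [-151.56, 151.56]. Speed limits (degrees/s): [147.25, 147.25, 172.46, 180, 180, 180].

## Interface

Orientations are given as [roll, pitch, yaw] about the fixed x, y, z axes, in that order (R = Rz(yaw) Ry(pitch) Rx(roll)).
In Python, from station import r gives the robot as it stands. The module is installed in compiled form; this text tells all that it offers. Calls block until the motion is done:
- r.reach(position, orientation): joint-space move of the TCP to a pose.
- r.servo_line(position, rotation=None, speed=0.15): straight line of the TCP; rotation=None keeps the orientation; speed is the mean speed in m/s.
- r.move_joints(angles): joint-space move.
- r.let_go() and r.grab(squeeze=None): open the fingers fully, or close them until they stop; squeeze is the grip in N (None keeps the last).
- r.wait(seconds).
- r.inverse_kinematics(position, orientation): joint angles nearest the present ones, or None.
- r.sense(): the state.
- r.snapshot(name): name is "side" or "top" or "wrist"; returns a dict with "frame" (400x640x3 uint8, red, green, blue), "fx", "fy", "cx", "cy" (pixels), "R" (3x3) and "t" (3): a world point X has camera coordinates R X + t. Camera axes: x right, y down, z forward; pixel columns grow to the right and rows downward; lengths in m; the calibration is good to about 2 mm. A picture is of the moment at which its call begins. There is no depth.
A pose or a line that the arm cannot do raises r.IKError and nothing moves.
- r.hand_in(): hands the job in, once; it reports no verdict.
The state is a dict: "clock": time; "joints": joint angles; "joint_vel": joint speeds; "joint_torque": joint torques, N m; "tcp_pos": TCP position; "orientation": TCP orientation; "contact_force": force on the tool from outside, world axes, zero at the start; "torque": the same for the moment, N m; "opening": finger opening in m.
Only numpy, scipy, OpenCV 4.12 (cv2) and the standard library are available. Lean on these libraries where they do the work, as an engineer would, in place of code of your own. Each camera call takes 0.05 s, during which the arm holds its last target. There are 200 camera calls.

## Working session

There is one attempt and no reset: what is moved stays moved. The work goes in short steps, each a Python script; the robot and the scene stay as the last script left them, time stands still between calls to the robot, and variables do not carry over. Pictures are saved under pics/ and viewed, about 8 in all and at most 12, crops included, and the job is handed in when it is done.

```bash
mkdir -p pics
cat > h.py <<'E'
import numpy as np, cv2
from station import r
from scipy.spatial.transform import Rotation as Ro
def snap(n,f):
    s=r.snapshot(n); cv2.imwrite(f'pics/{f}.png',s['frame'][:,:,::-1]); np.savez(f'pics/{f}.npz',**s); return s
def ray(s,u,v):
    R=np.array(s['R']);t=np.array(s['t']); d=R.T@np.array([(u-s['cx'])/s['fx'],(v-s['cy'])/s['fy'],1.]); return -R.T@t,d/np.linalg.norm(d)
def onz(s,u,v,z):
    c,d=ray(s,u,v); return c+d*(z-c[2])/d[2]
def tri(*a):
    A=np.zeros((3,3));b=np.zeros(3)
    for s,u,v in a:
        c,d=ray(s,u,v);P=np.eye(3)-np.outer(d,d);A+=P;b+=P@c
    return np.linalg.solve(A,b)
def proj(s,X):
    p=np.array(s['R'])@X+np.array(s['t']); return float(s['fx']*p[0]/p[2]+s['cx']),float(s['fy']*p[1]/p[2]+s['cy'])
E
python3 - <<'E'
from h import *
a=snap('side','side0');b=snap('top','top0')
for s in(a,b): print(s['fx'],np.round(-np.array(s['R']).T@s['t'],3),np.round(s['R'],2).tolist())
cv2.imwrite('pics/both.png',np.vstack([a['frame'],b['frame']])[:,:,::-1][:, :])
st=r.sense();print(st['clock'],st['contact_force'])
E
```

```text
438.58238579829657 [0.524 0.329 0.703] [[-1.0, -0.07, -0.02], [-0.03, 0.65, -0.76], [0.07, -0.75, -0.65]]
458.1900290871263 [ 0.374 -0.338  0.943] [[-0.09, -1.0, 0.0], [-0.97, 0.09, -0.23], [0.23, -0.02, -0.97]]
0.1 [-0.50648173 -0.40316374 -0.12739957]
```

View pics/side0.png

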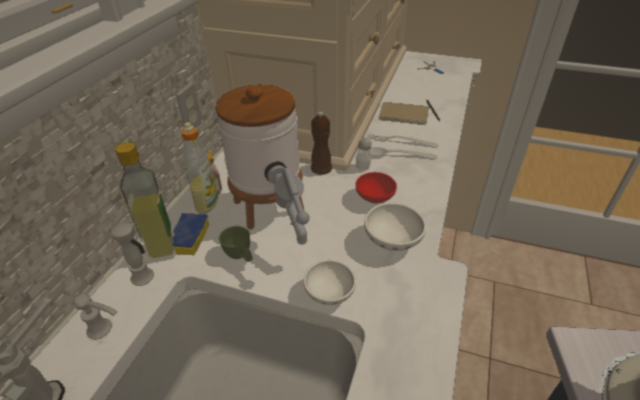

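View pics/top0.png

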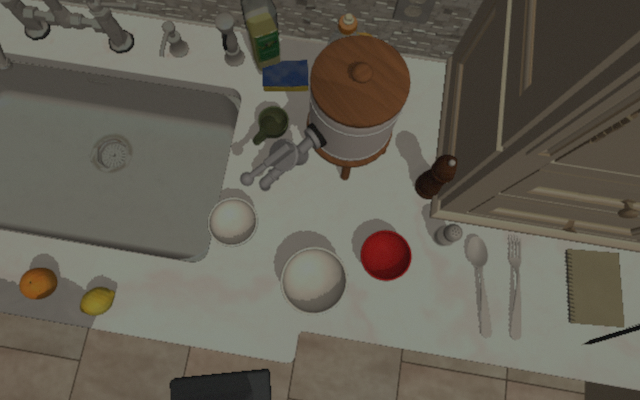

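Bowl-like things: red at top(386,255), which I leave; a large white at top(313,280); a smaller white at top(233,221) / side(330,283). The last is the smaller non-red one, so it is the one meant. I'll confirm in an enlarged crop.

Run:
```python
import cv2,numpy as np
a=cv2.imread('pics/side0.png')[140:320,210:340];b=cv2.imread('pics/top0.png')[80:260,200:340]
f=lambda i:cv2.resize(i,None,fx=3,fy=3,interpolation=cv2.INTER_CUBIC)
b=np.hstack([f(a)[:, :390],f(b)[:, :410]])
cv2.imwrite('pics/crop0.png',b[:600]);print(b.shape)
```

```text
(540, 800, 3)
```

View pics/crop0.png

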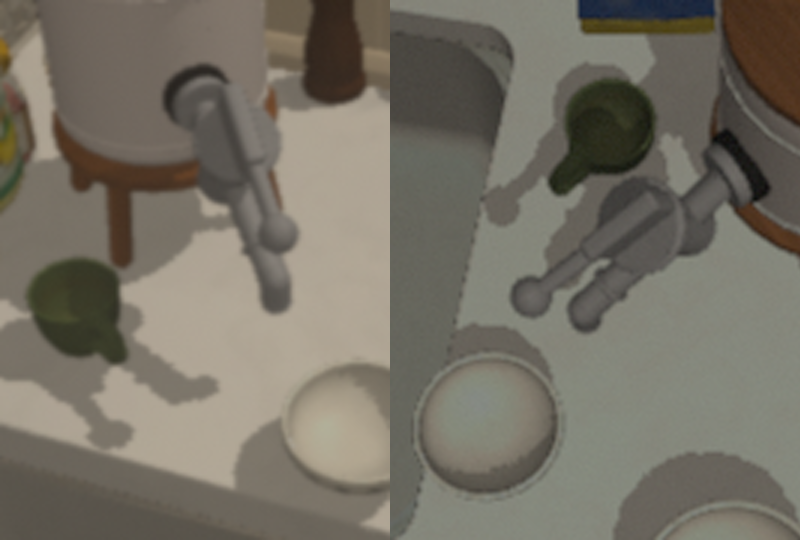

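The crop shows the tap with its lever hanging over the spout. The ball is at side(303,217)/top(247,179), the spout tip at side(302,240)/top(265,186), and the shoulder at side(289,190)/top(284,155). The mug is left of the tap. The small white bowl at top(233,221) is confirmed as clearly smaller than the other white one.

Run:
```python
from h import *
a=dict(np.load('pics/side0.npz'));b=dict(np.load('pics/top0.npz'))
print('ball',tri((a,302.7,217.3),(b,246.7,179)))
print('should',tri((a,289.3,190),(b,284,155)))
print('spouttip',tri((a,302,240),(b,265,186)))
print('knob',tri((a,256,92),(b,361,72)))
# lid ellipse
hsv=cv2.cvtColor(b['frame'],cv2.COLOR_RGB2HSV)
m=cv2.inRange(hsv,(5,90,60),(20,255,255));m[:30]=0;m[130:]=0;m[:,:300]=0;m[:,415:]=0
c=max(cv2.findContours(m,0,2)[0],key=cv2.contourArea);e=cv2.fitEllipse(cv2.convexHull(c));print('lid',e)
for z in(.26,.28,.29,.3):print(z,onz(b,*e[0],z),onz(b,e[0][0]+e[1][0]/2,e[0][1],z))
# bowls
g=b['frame'].astype(int)
for (u,v,w) in((233,221,32),(313,280,40)):
    sub=cv2.cvtColor(b['frame'],cv2.COLOR_RGB2GRAY)[v-w:v+w,u-w:u+w]
    ci=cv2.HoughCircles(cv2.GaussianBlur(sub,(3,3),0),cv2.HOUGH_GRADIENT,1.,100,param1=80,param2=10,minRadius=18,maxRadius=w)
    x,y,rr=ci[0][0];x+=u-w;y+=v-w;p=onz(b,x,y,.046);q=onz(b,x+rr,y,.046);print('bowl',x,y,rr,p,np.linalg.norm(p-q))
m=cv2.inRange(hsv,(25,60,10),(75,255,140));m[:100]=0;m[150:]=0;m[:,:245]=0;m[:,295:]=0
c=max(cv2.findContours(m,0,2)[0],key=cv2.contourArea);print('mug bbox',cv2.boundingRect(c)); print(onz(b,272.5,122,.052),onz(b,257,140,.03))
```

```text
ball [ 0.60689862 -0.25315629  0.16020605]
should [ 0.64140627 -0.32274978  0.16694726]
spouttip [ 0.61467728 -0.27868764  0.07456669]
knob [ 0.71535923 -0.45395285  0.30613931]
lid ((360.0631103515625, 80.15452575683594), (93.07958221435547, 98.80705261230469), 108.27398681640625)
0.26 [ 0.72707318 -0.45915806  0.26      ] [ 0.72000875 -0.53503006  0.26      ]
0.28 [ 0.71672704 -0.4556242   0.28      ] [ 0.70986935 -0.52927588  0.28      ]
0.29 [ 0.71155397 -0.45385727  0.29      ] [ 0.70479965 -0.5263988   0.29      ]
0.3 [ 0.70638091 -0.45209034  0.3       ] [ 0.69972995 -0.52352171  0.3       ]
bowl 231.5 219.5 24.3 [ 0.5592703  -0.20526677  0.046     ] 0.048380411724063634
bowl 314.5 281.5 30.4 [ 0.42266449 -0.35799516  0.046     ] 0.05868675637279895
mug bbox (253, 106, 35, 39)
[ 0.75660025 -0.30259284  0.052     ] [ 0.72842272 -0.26598054  0.03      ]
```

```bash
cat >> h.py <<'E'
C=np.array([.717,-.455]);U=np.array([.613,-.280])-C;U/=np.linalg.norm(U);U=np.append(U,0)
Z=np.array([0,0,1.])
def frame(U=U):
    a=np.cos(np.pi/6)*Z+.5*U; d0=np.cos(np.pi/6)*U-.5*Z
    return a,d0
def pose(grip,q,dist,flip=1,U=U):
    """TCP pose, fingertips `dist` above grip point along axis, jaws across bar at lever angle q"""
    a,d0=frame(U); b=Ro.from_rotvec(a*q).apply(d0)
    x=flip*b; z=-a; M=np.column_stack([x,np.cross(z,x),z])
    return grip+a*(dist+.182), Ro.from_matrix(M).as_euler('xyz',degrees=True)
E
python3 - <<'E'
from h import *
a,d0=frame();ball=np.array([.607,-.253,.160])
b=Ro.from_rotvec(a*-.1).apply(d0);G=ball-.074*b-.008*a;print('G',G,'shoulder',G-.013*a)
for f in(1,-1):
  for q in(-1.65,-.8,0,.8,1.65):
    for d in(-.013,.09):
      j=r.inverse_kinematics(*pose(G,q,d,f));print(f,q,d,None if j is None else np.round(j,0))
E
```

```text
G [ 0.63526926 -0.31502918  0.18988695] shoulder [ 0.63858998 -0.32061692  0.17862862]
1 -1.65 -0.013 [-21.   1.  84. -19.  72.  45.]
1 -1.65 0.09 [-17.  -4.  80. -20.  81.  46.]
1 -0.8 -0.013 [-21.   1.  84. -19.  72.  -3.]
1 -0.8 0.09 [-17.  -4.  80. -20.  81.  -3.]
1 0 -0.013 [-21.   1.  84. -19.  72. -49.]
1 0 0.09 [-17.  -4.  80. -20.  81. -49.]
1 0.8 -0.013 [-21.   1.  84. -19.  72. -95.]
1 0.8 0.09 [-17.  -4.  80. -20.  81. -95.]
1 1.65 -0.013 [ -21.    1.   84.  -19.   72. -144.]
1 1.65 0.09 [ -17.   -4.   80.  -20.   81. -143.]
-1 -1.65 -0.013 [ -21.    1.   84.  -19.   72. -135.]
-1 -1.65 0.09 [ -17.   -4.   80.  -20.   81. -134.]
-1 -0.8 -0.013 None
-1 -0.8 0.09 None
-1 0 -0.013 [-21.   1.  84. -19.  72. 131.]
-1 0 0.09 [-17.  -4.  80. -20.  81. 131.]
-1 0.8 -0.013 [-21.   1.  84. -19.  72.  85.]
-1 0.8 0.09 [-17.  -4.  80. -20.  81.  85.]
-1 1.65 -0.013 [-21.   1.  84. -19.  72.  36.]
-1 1.65 0.09 [-17.  -4.  80. -20.  81.  37.]
```

Run:
```python
from h import *
G=np.array([.6353,-.315,.1899])
p,o=pose(G,-.1,.12,-1); r.reach(p,o); s=snap('wrist','w1'); print(r.sense()['clock'],r.sense()['contact_force'],proj(s,G),proj(s,np.array([.607,-.253,.16])))
print(-np.array(s['R']).T@s['t'],p)
```

```text
3.3167 [ 0.26003022 -0.06971706  0.45546489] (325.01227775439355, 191.54830632901582) (324.94639985819015, 276.6146078766744)
[ 0.58863927 -0.24720351  0.46793379] [ 0.55815724 -0.18519247  0.45143967]
```

View pics/w1.png

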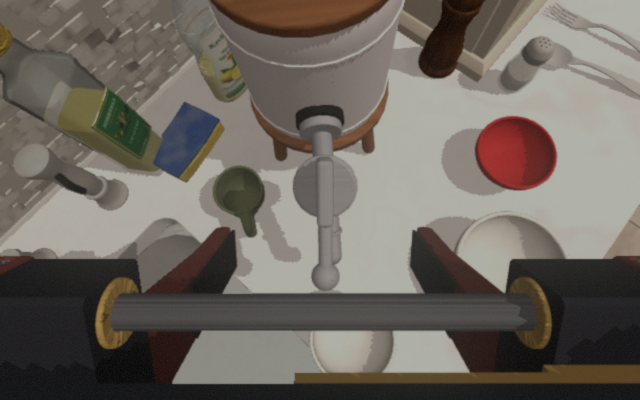

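The wrist view shows the ball at (325,277), as predicted, and the shoulder disc at columns 293–357, rows 153–222. The bar lies along the image column, so the jaws are aligned.

Run:
```python
from h import *
s=dict(np.load('pics/w1.npz'));a,d0=frame()
G=np.array([.6353,-.315,.1899]);c=np.cross(a,d0)
for S in(G-.013*a,):
  P=np.array([proj(s,S+.029*(np.cos(t)*d0+np.sin(t)*c)) for t in np.linspace(0,6.28,60)]);print(P.min(0),P.max(0),proj(s,S))
g=cv2.cvtColor(s['frame'],cv2.COLOR_RGB2HSV)
print('mouth',proj(s,np.array([.613,-.28,.073])), 'crock',proj(s,np.array([.717,-.455,.3])))
print(s['frame'][187,285:365:2].mean(1).astype(int), s['frame'][140:235:3,312].mean(1).astype(int))
cv2.imwrite('pics/c1.png',cv2.resize(s['frame'][100:300,230:430,::-1],None,fx=3,fy=3,interpolation=cv2.INTER_CUBIC))
```

```text
[291.71685424 154.89746627] [358.19041719 219.67452798] (324.9484351423619, 188.04900197612113)
mouth (334.03910200575007, 255.54570701904447) crock (297.840703537911, -91.80852929921224)
[169 170 169 169 102  96  91  93  91  93  93  92  92  92  93  88  89 111
 126 127 128 130 131 128 116 123 123 124 124 124 123 125 124 125 126 129
 150 171 171 171] [ 73  69  71  69  66 112 123 109  96  94  95  94  92  95  93  94  92  93
  94  94  95  93  93  95  94 126 171 171 170 171 171 171]
```

View pics/c1.png

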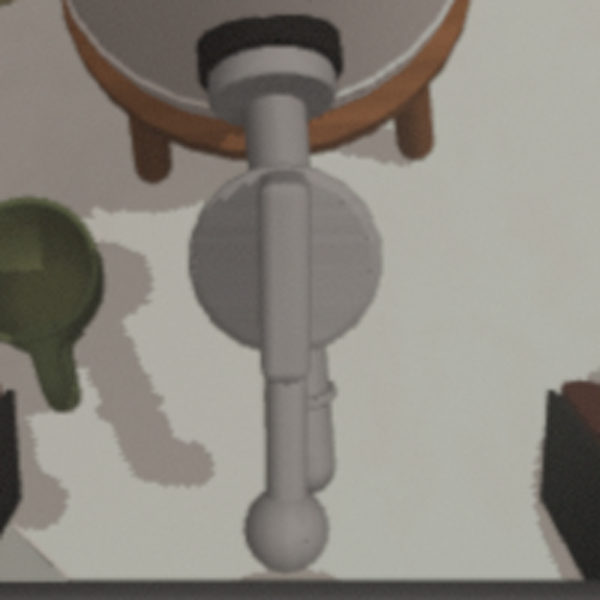

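```bash
cat >> h.py <<'E'
G=np.array([.6353,-.315,.1899])
A,D0=frame()
def force(n=3):
    f=[]
    for _ in range(n): f.append(r.sense()['contact_force']); r.wait(.02)
    return np.mean(f,0)
E
python3 - <<'E'
from h import *
p,o=pose(G,-.1,.03,-1); r.servo_line(p,speed=.12)
f0=force(); np.save('f0.npy',f0); print(f0)
p,o=pose(G,-.1,-.006,-1); r.servo_line(p,speed=.05)
d=-.006
while d>-.030:
    F=(force(1)-f0)@A
    print(round(d,4),round(F,2),np.round((r.sense()['tcp_pos']-G)@A-.182,4))
    if F>3: break
    d-=.0015; r.servo_line(pose(G,-.1,d,-1)[0],speed=.03)
np.save('d.npy',d);print(r.sense()['clock'])
E
```

```text
[ 0.29346988 -0.04888053  0.06890216]
-0.006 0.15 -0.0057
-0.0075 0.55 -0.0073
-0.009 0.38 -0.0091
-0.0105 -0.23 -0.0107
-0.012 -0.41 -0.0121
-0.0135 -0.64 -0.0137
-0.015 0.07 -0.0152
-0.0165 0.52 -0.0166
-0.018 0.1 -0.0181
-0.0195 0.38 -0.0196
-0.021 0.19 -0.0211
-0.0225 0.0 -0.0226
-0.024 0.29 -0.0242
-0.0255 0.2 -0.0256
-0.027 -0.22 -0.0271
-0.0285 -0.59 -0.0286
9.4
```

Open fingers (88 mm) straddle the 58 mm shoulder, so there is no contact. I'll back up, close on the bar, then press down.

Run:
```python
from h import *
f0=np.load('f0.npy')
r.servo_line(pose(G,-.1,-.005,-1)[0],speed=.08)
r.grab(5); print(r.sense()['opening'],np.round(force()-f0,2),r.sense()['torque'])
d=-.005
while d>-.026:
    F=(force(1)-f0); fa=F@A
    print(round(d,4),round(fa,2),np.round(F-fa*A,1),np.round((r.sense()['tcp_pos']-G)@A-.182,4))
    if fa>5.5: break
    d-=.001; r.servo_line(pose(G,-.1,d,-1)[0],speed=.03)
np.save('d.npy',d);print(r.sense()['clock'],r.sense()['opening'])
```

```text
0.014075856988559003 [-3.71  0.1   0.63] [ 0.13931317  0.79887048 -0.297126  ]
-0.005 1.83 [-3.5 -1.2 -0.4] -0.005
-0.006 3.4 [-4.9 -1.  -1. ] -0.0059
-0.007 2.99 [-4.6 -1.4 -0.7] -0.007
-0.008 3.1 [-5.1 -0.7 -1.2] -0.008
-0.009 2.74 [-4.6 -0.9 -0.9] -0.009
-0.01 2.72 [-4.2 -1.3 -0.6] -0.0099
-0.011 5.41 [-5.8 -0.7 -1.4] -0.0106
-0.012 5.79 [-6.6 -1.4 -1.2] -0.0112
12.9167 0.013841063486491693
```

Run:
```python
from h import *
f0=np.load('f0.npy');d=float(np.load('d.npy'))
n=np.cross(Z,U); G2=G+.0007*n; np.save('G2.npy',G2)
r.servo_line(pose(G2,-.1,d,-1)[0],speed=.03); r.grab(45)
print(r.sense()['clock'],np.round(force()-f0,1))
q=-.1
for k in range(3):
    F=(force(1)-f0)@A; d-=np.clip((13-F)/7000*.7,-.001,.001); q+=.04
    p,o=pose(G2,q,d,-1); t=r.sense()['clock']; r.servo_line(p,o,speed=.005); 
    st=r.sense();fa=(st['contact_force']-f0);print(round(q,2),round(d,4),np.round((st['tcp_pos']-G2)@A-.182,4),'F',round(fa@A,1),np.round(fa-fa@A*A,1),'Tz',np.round(np.dot(st['torque'],A),2),round(st['clock']-t,3))
np.save('d.npy',d);np.save('q.npy',q)
```

```text
13.3833 [-5.5  2.7  4.5]
-0.06 -0.0127 -0.0116 F 7.5 [-4.6 -0.3 -1.2] Tz 0.1 0.283
-0.02 -0.0132 -0.0119 F 8.5 [-5.7  0.1 -1.7] Tz 0.09 0.258
0.02 -0.0137 -0.0122 F 9.6 [-5.1  1.4 -2.2] Tz 0.09 0.25
```

Run:
```python
from h import *
f0=np.load('f0.npy');d=float(np.load('d.npy'));q=float(np.load('q.npy'));G2=np.load('G2.npy')
k=0
while q<1.5999:
    F=(np.array(r.sense()['contact_force'])-f0)@A; d-=np.clip((15-F)/6500*.8,-.001,.0012); q=min(q+.06,1.6)
    p,o=pose(G2,q,d,-1); t=r.sense()['clock']; r.servo_line(p,o,speed=.008); 
    st=r.sense();fa=(st['contact_force']-f0);k+=1
    if k%3==0 or q>1.5:print(round(q,2),round(d,4),np.round((st['tcp_pos']-G2)@A-.182,4),'F',round(fa@A,1),np.round(fa-fa@A*A,1),'Tz',np.round(np.dot(st['torque'],A),2),round(st['clock']-t,3))
    if np.linalg.norm(fa)>45: print('abort',fa);break
np.save('d.npy',d);np.save('q.npy',q);print(st['clock'],st['opening'])
```

```text
0.2 -0.0151 -0.0131 F 11.6 [-5.9  2.  -2.7] Tz 0.25 0.25
0.38 -0.016 -0.0137 F 13.0 [-6.9  1.3 -2.7] Tz 0.25 0.25
0.56 -0.0163 -0.014 F 13.2 [-6.5  1.4 -2.6] Tz 0.26 0.25
0.74 -0.0166 -0.0143 F 14.1 [-6.1  2.  -2.8] Tz 0.37 0.25
0.92 -0.017 -0.0146 F 14.8 [-7.   2.1 -3.1] Tz 0.33 0.25
1.1 -0.0171 -0.0148 F 14.9 [-7.4  2.4 -3.4] Tz 0.4 0.25
1.28 -0.0172 -0.0149 F 14.1 [-6.5  2.3 -3.1] Tz 0.36 0.25
1.46 -0.0174 -0.0151 F 15.2 [-7.1  3.7 -3.9] Tz 0.29 0.25
1.52 -0.0174 -0.0152 F 14.5 [-6.4  2.5 -3.1] Tz 0.33 0.25
1.58 -0.0174 -0.0153 F 14.3 [-6.8  3.4 -3.7] Tz 0.4 0.25
1.6 -0.0175 -0.0153 F 15.3 [-6.   3.7 -3.6] Tz 0.02 0.25
21.025 0.013955669695674978
```

Run:
```python
from h import *
f0=np.load('f0.npy');d=float(np.load('d.npy'));q=1.6;G2=np.load('G2.npy')
for q in (1.54,1.48,1.42,1.48,1.54,1.6,1.63,1.6):
    F=(np.array(r.sense()['contact_force'])-f0)@A; d-=np.clip((17.5-F)/6500*.8,-.001,.0012)
    p,o=pose(G2,q,d,-1); r.servo_line(p,o,speed=.008)
    st=r.sense();fa=(st['contact_force']-f0)
    print(round(q,2),round(d,4),np.round((st['tcp_pos']-G2)@A-.182,5),'F',round(fa@A,1),'Tz',np.round(np.dot(st['torque'],A),2))
np.save('d.npy',d)
r.let_go(); p,o=pose(G2,1.6,.10,-1); r.servo_line(p,speed=.15)
snap('wrist','w2');a=snap('side','side2');b=snap('top','top2');print(r.sense()['clock'])
w=cv2.imread('pics/w2.png')[80:300,180:480];s=cv2.imread('pics/side0.png')[160:250,260:320];s2=cv2.imread('pics/side2.png')[160:250,260:320]
f=lambda i,k,w,h:cv2.resize(i,(w,h),interpolation=cv2.INTER_CUBIC)
cv2.imwrite('pics/c2.png',np.hstack([f(w,2,400,293),f(s,3,195,293),f(s2,3,195,293)]))
```

```text
1.54 -0.0178 -0.01542 F 14.8 Tz 0.08
1.48 -0.0181 -0.0156 F 16.0 Tz 0.07
1.42 -0.0183 -0.01566 F 16.4 Tz -0.21
1.48 -0.0185 -0.01562 F 18.2 Tz 0.4
1.54 -0.0184 -0.01562 F 18.3 Tz 0.4
1.6 -0.0183 -0.01561 F 16.4 Tz 0.42
1.63 -0.0184 -0.01564 F 17.6 Tz -0.13
1.6 -0.0184 -0.01564 F 17.8 Tz 0.04
25.325
```

View pics/c2.png

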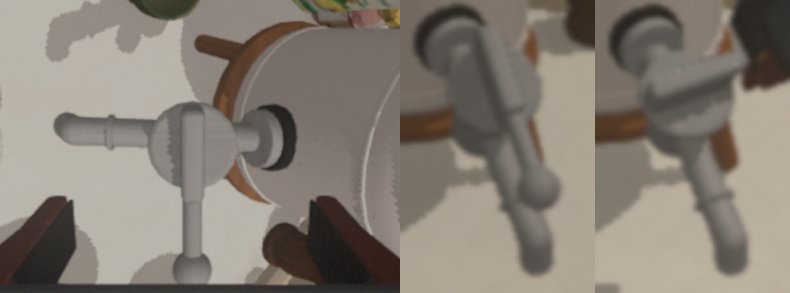

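Lever is square and stays there; the sink has levelled off and the turning torque is about 0.4 N m. A rim pinch would make the inner finger open into the spout. Instead I'll push the bowl 9 cm with the open fingers as a two-point cradle, tilted back from the tap. First I'll clear the arm and measure with the view unobstructed.

```bash
cat >> h.py <<'E'
def ppose(tip,m,t):
    """tip point, push dir m (unit,3), tilted back by t deg; jaws across m"""
    t=np.radians(t); up=-np.sin(t)*m+np.cos(t)*Z; z=-up; y=np.cross(Z,m)
    out=[]
    for s in(1,-1):
        M=np.column_stack([np.cross(s*y,z),s*y,z]); out.append((tip+.182*up,Ro.from_matrix(M).as_euler('xyz',degrees=True)))
    return out
E
python3 - <<'E'
from h import *
B=np.array([.559,-.205,0]);Mo=np.array([.613,-.28,0]);m=(Mo-B)/np.linalg.norm(Mo-B)
for t in(25,30,35):
  for tip in(B-.075*m+.13*Z,B-.075*m+.025*Z,Mo-.023*m+.025*Z):
    for p,o in ppose(tip,m,t):
        j=r.inverse_kinematics(p,o);print(t,np.round(p,3),None if j is None else np.round(j))
p,o=ppose(B-.085*m+.13*Z,m,30)[0]
j=[r.inverse_kinematics(*x) for x in ppose(B-.085*m+.13*Z,m,30)]
j=[x for x in j if x is not None];j=min(j,key=lambda x:abs(x[5]-r.sense()['joints'][5]))
r.move_joints(j);print(r.sense()['clock'],np.round(j))
a=snap('side','side3');b=snap('top','top3')
f=lambda i:cv2.resize(i,None,fx=4,fy=4,interpolation=cv2.INTER_CUBIC)
x=f(cv2.imread('pics/side3.png')[150:295,260:360]);y=f(cv2.imread('pics/top3.png')[110:255,205:305])
cv2.imwrite('pics/c3.png',np.hstack([x,y]))
E
```

```text
25 [ 0.47  -0.082  0.295] [ -8. -21. 107. -18.  77. -42.]
25 [ 0.47  -0.082  0.295] [ -8. -21. 107. -18.  77. 138.]
25 [ 0.47  -0.082  0.19 ] [ -8. -18. 115. -20.  66. -38.]
25 [ 0.47  -0.082  0.19 ] [ -8. -18. 115. -20.  66. 142.]
25 [ 0.555 -0.199  0.19 ] [-19.  -1. 100. -16.  61. -49.]
25 [ 0.555 -0.199  0.19 ] [-19.  -1. 100. -16.  61. 131.]
30 [ 0.462 -0.07   0.288] [ -5. -24. 111. -23.  74. -38.]
30 [ 0.462 -0.07   0.288] [ -5. -24. 111. -23.  74. 142.]
30 [ 0.462 -0.07   0.183] [ -5. -20. 118. -25.  63. -33.]
30 [ 0.462 -0.07   0.183] [ -5. -20. 118. -25.  63. 147.]
30 [ 0.546 -0.187  0.183] [-17.  -3. 104. -21.  56. -45.]
30 [ 0.546 -0.187  0.183] [-17.  -3. 104. -21.  56. 135.]
35 [ 0.454 -0.059  0.279] [ -2. -26. 114. -29.  71. -34.]
35 [ 0.454 -0.059  0.279] [ -2. -26. 114. -29.  71. 146.]
35 [ 0.454 -0.059  0.174] [ -2. -21. 121. -31.  61. -27.]
35 [ 0.454 -0.059  0.174] None
35 [ 0.539 -0.177  0.174] [-16.  -5. 108. -27.  52. -39.]
35 [ 0.539 -0.177  0.174] [-16.  -5. 108. -27.  52. 141.]
26.5417 [ -4. -25. 111. -24.  75. -37.]
```

View pics/c3.png

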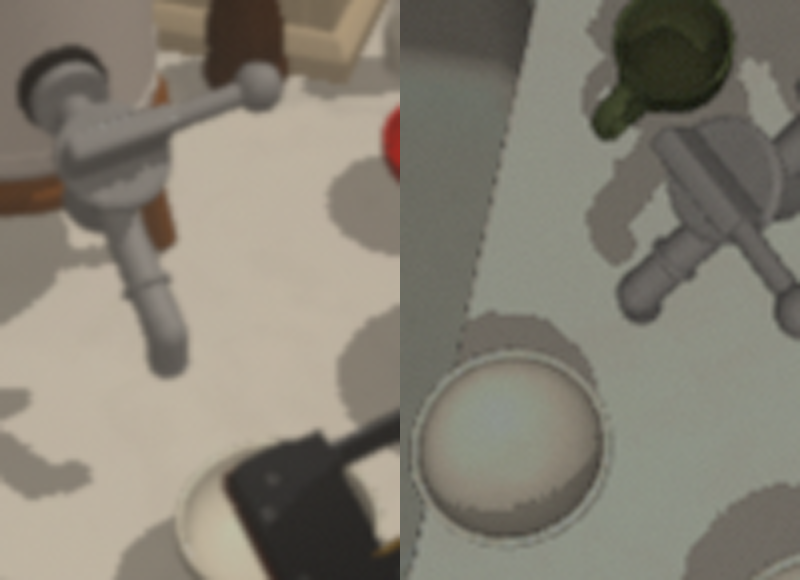

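The crop shows the shoulder down on the tap body and the lever across the spout. The ball is at side(325,171)/top(305,185), the spout end at side(302,244)/top(265,184), and the bowl rim centre at top(232.6,222).

Run:
```python
from h import *
a=dict(np.load('pics/side3.npz'));b=dict(np.load('pics/top3.npz'))
print('ball',tri((a,325,171.3),(b,304.7,185)))
q=onz(a,301.75,244.2,.073);c,_=ray(a,0,0);h=(c-q)[:2];h/=np.linalg.norm(h);print('mouth side',q[:2]-.012*h)
for z in(.085,.095,.1):print('elbow top',z,onz(b,265,184.5,z)[:2])
for (x,y) in((232.6,222),(231.5,219.5)):print('bowl',onz(b,x,y,.046)[:2])
for q in(1.57,1.5,1.6):print(q,G+.074*Ro.from_rotvec(A*q).apply(D0)+.008*A)
# rim check: fit ellipse on bright rim pixels
g=cv2.cvtColor(b['frame'],cv2.COLOR_RGB2GRAY)
for row in (210,222,234):print(row,g[row,200:264].tolist())
print('col',g[190:254,232].tolist())
```

```text
ball [ 0.5748949  -0.35368178  0.1918388 ]
mouth side [ 0.61661501 -0.28074648]
elbow top 0.085 [ 0.61415776 -0.27955818]
elbow top 0.095 [ 0.61135463 -0.28024363]
elbow top 0.1 [ 0.60995307 -0.28058635]
bowl [ 0.55401187 -0.20716557]
bowl [ 0.5592703  -0.20526677]
1.57 [ 0.56961615 -0.34932257  0.19679874]
1.5 [ 0.56748561 -0.34537472  0.19421093]
1.6 [ 0.57062532 -0.35095898  0.19790859]
210 [107, 108, 107, 106, 108, 107, 107, 105, 106, 107, 101, 122, 129, 114, 111, 121, 129, 133, 136, 139, 142, 143, 142, 143, 145, 142, 144, 144, 144, 143, 143, 144, 142, 142, 144, 144, 143, 143, 141, 142, 138, 140, 136, 136, 134, 130, 130, 127, 124, 120, 111, 102, 93, 122, 136, 130, 134, 142, 142, 142, 143, 142, 142, 143]
222 [107, 107, 107, 107, 108, 107, 107, 99, 124, 114, 99, 112, 121, 129, 134, 135, 139, 141, 142, 143, 144, 143, 144, 144, 143, 143, 144, 142, 142, 142, 143, 142, 141, 142, 140, 141, 140, 143, 142, 141, 140, 138, 138, 136, 135, 133, 131, 128, 126, 122, 117, 114, 110, 100, 86, 93, 129, 122, 131, 144, 144, 144, 141, 144]
234 [107, 107, 107, 108, 106, 106, 107, 106, 105, 107, 111, 128, 110, 83, 85, 98, 110, 116, 121, 122, 124, 126, 126, 128, 127, 130, 130, 130, 129, 129, 129, 129, 130, 129, 127, 126, 126, 118, 115, 117, 107, 104, 101, 93, 93, 91, 89, 87, 83, 80, 81, 118, 135, 124, 122, 136, 142, 142, 143, 143, 143, 143, 142, 142]
col [105, 105, 104, 105, 103, 103, 94, 109, 135, 119, 113, 126, 131, 136, 141, 141, 143, 142, 144, 143, 142, 145, 143, 144, 143, 143, 144, 143, 144, 143, 141, 142, 141, 140, 141, 140, 141, 142, 139, 140, 138, 135, 134, 131, 130, 126, 125, 114, 96, 95, 93, 90, 88, 77, 108, 141, 135, 133, 140, 142, 142, 143, 142, 142]
```

Run:
```python
from h import *
B=np.array([.5545,-.207,0]);Mo=np.array([.615,-.2805,0]);m=(Mo-B)/np.linalg.norm(Mo-B);np.save('m.npy',m)
def sel(tip):
    return ppose(tip,m,30)[0]
r.servo_line(*sel(B-.085*m+.13*Z),speed=.1)
r.servo_line(sel(B-.085*m+.025*Z)[0],speed=.12)
f0=force();r.servo_line(sel(Mo-.027*m+.025*Z)[0],speed=.06)
st=r.sense();print(st['clock'],np.round(force()-f0,1),st['opening'])
b=snap('top','top4');snap('wrist','w4')
f=lambda i,k:cv2.resize(i,None,fx=k,fy=k,interpolation=cv2.INTER_CUBIC)
x=f(cv2.imread('pics/w4.png'),.75)[:300];y=f(cv2.imread('pics/top4.png')[110:260,205:365],2)
cv2.imwrite('pics/c4.png',np.hstack([x,y]))
```

```text
30.725 [-0.6  0.3  0.5] 0.08785813265654138
```

View pics/c4.png

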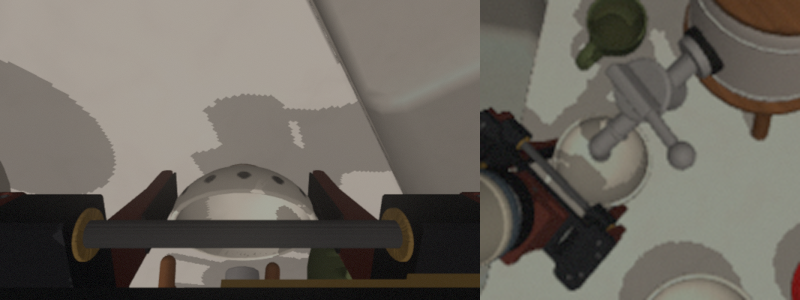

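Cradle push works: bowl rim at about top x 242–289, y from 168. I'll compare this with the projected target.

Run:
```python
from h import *
b=dict(np.load('pics/top4.npz'));g=cv2.cvtColor(b['frame'],cv2.COLOR_RGB2GRAY)
m=np.load('m.npy');Mo=np.array([.615,-.2805,0])
x,y=proj(b,Mo+.046*Z);print('target px',x,y, 'now expected',proj(b,Mo-.004*m+.046*Z))
for row in(180,190,200):print(row,236,g[row,236:260].tolist(),'|',278,g[row,278:298].tolist())
for col in(255,275,280):print('col',col,160,g[160:180,col].tolist(),'|',205,g[205:222,col].tolist())
```

```text
target px 267.1420662312394 189.1300396929192 now expected (265.71052794775613, 190.47884866731232)
180 236 [84, 77, 63, 55, 46, 31, 33, 55, 115, 128, 110, 113, 126, 133, 136, 139, 140, 141, 142, 144, 143, 143, 132, 101] | 278 [124, 128, 124, 124, 118, 112, 102, 93, 83, 121, 126, 132, 140, 142, 142, 141, 141, 119, 87, 84]
190 236 [55, 49, 56, 91, 105, 100, 117, 108, 104, 111, 112, 103, 100, 101, 101, 104, 103, 105, 105, 106, 105, 107, 121, 137] | 278 [132, 130, 127, 123, 121, 117, 112, 96, 89, 81, 76, 121, 131, 135, 142, 142, 140, 143, 141, 141]
200 236 [42, 100, 133, 131, 113, 91, 65, 56, 59, 58, 53, 51, 72, 91, 98, 99, 100, 101, 101, 102, 101, 104, 103, 102] | 278 [113, 99, 92, 90, 85, 83, 81, 86, 125, 134, 131, 137, 140, 140, 140, 141, 142, 141, 142, 142]
col 255 160 [104, 105, 104, 103, 105, 104, 104, 103, 105, 109, 102, 78, 75, 92, 108, 113, 116, 129, 142, 144] | 205 [95, 92, 81, 61, 53, 57, 57, 59, 70, 96, 106, 104, 94, 60, 25, 20, 25]
col 275 160 [93, 92, 91, 87, 83, 81, 73, 71, 85, 91, 97, 102, 103, 103, 104, 102, 98, 89, 94, 93] | 205 [92, 90, 87, 84, 104, 133, 123, 71, 30, 32, 33, 32, 54, 97, 131, 144, 128]
col 280 160 [95, 89, 89, 94, 94, 92, 93, 93, 89, 81, 94, 101, 98, 93, 90, 93, 109, 118, 121, 125] | 205 [80, 94, 127, 133, 124, 136, 143, 142, 143, 142, 141, 143, 143, 143, 143, 143, 143]
```

Run:
```python
import cv2
y=cv2.imread('pics/top4.png')[160:225,230:300];cv2.imwrite('pics/c5.png',cv2.resize(y,None,fx=8,fy=8,interpolation=cv2.INTER_NEAREST))
```

```text
(no output)
```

View pics/c5.png

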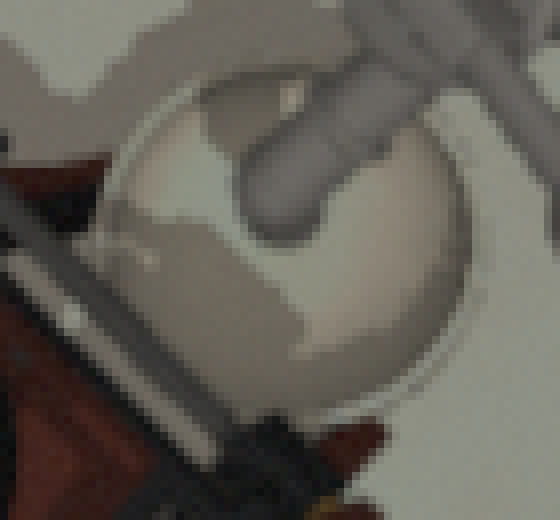

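Bowl centre is about (266,191) against a target of (267.1,189.1), so 4–5 mm remain as planned. I'll finish the push and retreat.

Run:
```python
from h import *
m=np.load('m.npy');Mo=np.array([.615,-.2805,0])
P=lambda d,z=.025:ppose(Mo-d*m+z*Z,m,30)[0][0]
r.servo_line(P(.0225),speed=.02); r.wait(.2)
r.servo_line(P(.035),speed=.03); r.servo_line(P(.13),speed=.12); r.servo_line(P(.16,.14),speed=.15)
a=snap('side','side5');b=snap('top','top5');print(r.sense()['clock'],proj(b,Mo+.046*Z),proj(a,Mo+.046*Z))
f=lambda i:cv2.resize(i,None,fx=4,fy=4,interpolation=cv2.INTER_CUBIC)
cv2.imwrite('pics/c6.png',np.hstack([f(cv2.imread('pics/side5.png')[150:290,250:350]),f(cv2.imread('pics/top5.png')[100:240,225:325])]))
g=cv2.cvtColor(b['frame'],cv2.COLOR_RGB2GRAY)
for row in(190,):print(g[row,235:300].tolist())
for c in(255,262,275):print(g[160:225,c].tolist())
```

```text
34.0 (267.1420662312394, 189.1300396929192) (302.8399643828444, 249.25440933154232)
[142, 142, 142, 142, 142, 142, 142, 125, 131, 113, 101, 114, 126, 131, 134, 137, 139, 141, 143, 143, 145, 144, 145, 144, 144, 144, 136, 113, 99, 87, 85, 89, 102, 118, 133, 140, 141, 141, 139, 139, 139, 137, 136, 134, 132, 131, 129, 124, 121, 120, 115, 98, 82, 79, 71, 118, 132, 137, 142, 141, 142, 141, 141, 128, 94]
[103, 104, 106, 105, 106, 104, 105, 95, 102, 123, 104, 77, 79, 95, 108, 114, 116, 130, 142, 143, 145, 143, 144, 144, 144, 145, 145, 144, 143, 143, 145, 144, 144, 143, 142, 138, 138, 136, 133, 133, 129, 129, 123, 115, 103, 93, 88, 92, 120, 130, 124, 137, 144, 144, 144, 142, 142, 142, 143, 143, 145, 145, 143, 144, 145]
[103, 105, 103, 104, 103, 100, 99, 93, 74, 79, 84, 90, 92, 96, 96, 99, 96, 82, 68, 73, 79, 88, 94, 96, 97, 95, 90, 77, 66, 78, 113, 137, 143, 142, 142, 140, 141, 138, 139, 136, 134, 133, 129, 128, 118, 106, 97, 94, 91, 88, 112, 134, 122, 130, 143, 143, 142, 142, 144, 141, 143, 143, 144, 144, 144]
[93, 95, 92, 88, 84, 80, 73, 71, 84, 91, 95, 102, 104, 103, 104, 102, 98, 90, 92, 93, 108, 134, 140, 139, 140, 137, 139, 139, 140, 136, 139, 140, 139, 136, 137, 134, 133, 131, 128, 125, 117, 103, 95, 94, 94, 90, 89, 87, 83, 114, 126, 115, 137, 141, 142, 144, 142, 143, 143, 144, 143, 144, 144, 144, 145]
```

View pics/c6.png

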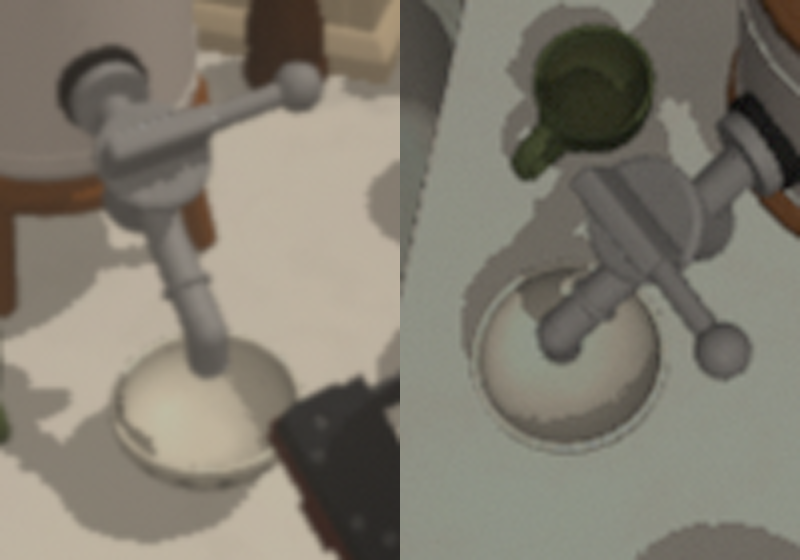

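The bowl stands upright around the mouth: rim centre top (266.3,189.4) against the target (267.1,189.1), about 2 mm off, or 3 mm by the mean of both views. The lever has held square for 9 s. The mug is unmoved at top (273,122), and the gripper is clear.

```bash
python3 -c "
from h import *
print(r.sense()['clock'],r.hand_in())"
```

```text
the job is handed in; nothing more can be done
34.0 None
```

I shut and seated the tap, put the little bowl under the spout and handed the job in at 34 s. The hand-in gives no verdict.

**Tap**
- I gripped the bar and turned it from about -0.1 to 1.6 rad, which puts the ball on the robot's right. I pressed with about 13–15 N for most of the turn. A short back-and-forth at about 17 N then sank the plug only another 0.3 mm before it stopped moving.
- Turning it there took about 0.4 N m.
- The lever stayed put for about 9 s after release. Ball pixels give an angle of about 1.6 rad, within error of square.
- **Disagreement:** the tool recorded only about 5 mm of sinking after first contact, while the ball's position in the two views gave about 7.6 mm (±3). I could not measure the remaining gap directly. I judged it seated from the force levelling off, the holding torque and the picture of the shoulder on the body.

**Bowl and mug**
- I chose the smaller white bowl and pushed it upright with the open fingers, because pinching the rim would have jammed a finger against the spout.
- It ended about 2 mm off centre by the top view and 3 mm by the mean of both views; the side view alone read up to about 5 mm off.
- The mug did not move.
- The gripper was clear of everything at hand-in.

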